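# Stow the setting master, then hold a V-block home in the squareness gauge

### The job

The small squareness gauge has just been zeroed and its square steel setting master still stands on its plate: put the master back, upright, into the square pocket of the wooden nest and let go of it. Then check the V-block: stand it on the gauge plate groove upward, press its long side flat against the low fence and at the same time its end against the nose pin, so that the indicator's plunger is pushed in, without ramming it and leaving the other things where they stand. The job finishes while you are still holding the block pressed lightly against both stops, so that the dial can be read: do not let go.

Things in the scene. Friction and masses are not known exactly. Their poses are not given: they have to be found in the camera images.
- gauge: Squareness gauge, fixed to the bench: oiled steel plate (friction about 0.15) 170 (x) x 120 (y) mm, top 16 mm above the bench. Origin: centre of the underside, z up; x points from its open near end to the nose and dial, y to the fence's side. The nose stops motion to +x at x = +10.5 mm, the fence motion to +y at y = +16 mm. A V-block home has its centre at x = -12, y = 0 mm.
- dial (a point): Centre of the dial indicator's face, looking up, 45 mm across, 50 mm above the bench, 42 mm behind the nose's contact line (gauge x = +52.5, y = 0 mm); its stem runs forward to gauge x = +20 mm. Keep off it.
- fence: Low straight steel fence on the gauge plate, 62 mm long (gauge x = -55 to +7 mm), 14 mm wide, 8 mm high above the plate. Its face, at gauge y = +16 mm, looks to -y. Origin: centre of its underside, 7 mm behind the face.
- nose: Upright round steel pin, 12 mm diameter, 15 mm high above the plate, the end stop. Origin: centre of its foot, on the pin's axis, so that the contact line lies 6 mm toward gauge -x from it.
- corner (a point): Point on the plate's top surface where the line of the fence face and the line of the nose's contact meet (gauge x = +10.5, y = +16 mm, 16 mm above the bench); axes as the gauge's.
- plunger (a joint): Spring plunger of the dial indicator, directly above the nose, 38 mm above the bench (22 mm above the plate), 6 mm ball tip. 0 = out: the tip stands 2.5 mm proud of the nose; it grows (m) as it is pushed toward gauge +x and reads about 0.0025 when a block's end touches the nose. Its spring pushes back with 1 to 1.7 N.
- master: Setting master: plain ground steel block with a square foot 30 x 30 mm, 46 mm tall, 0.32 kg, standing on the gauge plate beside the fence and 5 to 15 mm short of the plunger. Origin: centre of its underside; z up; x and y square to its sides.
- nest: Hardwood nest block, fixed to the bench, 140 (its x) x 70 (its y) x 22 mm high, with a square and a round pocket, both 15 mm deep (floors 7 mm above the bench). Origin: centre of the underside. In the round pocket (x = +40 mm) stands a guide bushing.
- nest_hole0 (a point): Centre of the mouth of the nest's square pocket, 22 mm above the bench, 36 mm from the nest's centre toward its -x. The pocket is 36 x 36 mm with chamfered edges, sides parallel to the nest's x and y, 15 mm deep; the master stands in it with 3 mm of play on each side and 31 mm of it above the block.
- v_block: Small steel V-block, 45 mm long (its x) x 32 mm wide (its y) x 30 mm high, about 0.4 kg, a V groove in its top; starts on the bench, groove up. Origin: centre of its underside. Grasp it across its 32 mm width, fingertips 10 mm or more above its foot so that they pass over the 8 mm fence; the two ends are interchangeable.
- bushing_1: Guide bushing, 32 mm diameter, 52 mm tall, standing loose in the nest's round pocket, top 59 mm above the bench; not to be knocked out of place. Origin: centre of its underside.
- loupe: Black eye loupe, 34 mm diameter, 30 mm high, a bystander behind and to the right of the gauge. Origin: centre of its underside.
- marker: Marker pen, 117 mm long (its y), 12 mm thick, a bystander lying in front of the gauge. Origin: centre of its underside.
There are look-alikes about, which are no part of the job. What is shaped like the v_block but blue, green or turquoise is not meant.

How it is judged:
On the way:
1. the square master stands upright in the nest's square pocket and is let go (horizontal distance between master and nest_hole0 below 0.005 m and height (world z) of master below 0.011 m and angle between master's own z axis and vertical below 0.06 rad and contact force between the fingers and master below 0.1 N), for 0.2 s.
At the end, for the whole second after the job is handed in: Master upright in the square pocket (5 mm), let go. V-block still held, standing on the plate (2.5 mm), upright and parallel to the fence (2 degrees), pressing fence and nose with over 1 N each, plunger in over 1.7 mm, at rest through the last second (horizontal distance between master and nest_hole0 below 0.005 m and height (world z) of master below 0.011 m and angle between master's own z axis and vertical below 0.06 rad and contact force between the arm and master below 0.1 N and contact force between v_block and fence above 1 N and contact force between v_block and nose above 1 N and value of joint plunger above 0.0017 m and contact force between the fingers and v_block above 1 N and angle between the x axis of v_block and the x axis of gauge, either way round below 0.035 rad and angle between v_block's own z axis and vertical below 0.04 rad and z of v_block in the frame of gauge between 0.014 and 0.0185 m and linear speed of v_block below 0.01 m/s); the arm keeps its last pose, push and grip.
It fails at once if the V-block is rammed against a stop (over 60 N) (contact force between v_block and nose above 60 N or contact force between v_block and fence above 60 N).
It fails at once if a bystander is displaced (bushing, loupe or marker moved more than 30 mm) (distance of any of bushing_1, loupe, marker from where it was at the start of the episode above 0.03 m).
It also fails if it takes over 64 s, if anything falls off the work surface, if the arm or the gripper's body presses on something with over 40 N, if the wrist force passes 120 N, or if a joint passes its speed limit or range.

### The arm

A 6-joint arm with a two-finger parallel gripper is mounted at the origin on a cart in front of the work surface, level with it; the furniture and walls round the work are solid. World frame = base frame: x ahead of the robot, y to its left, z up, the work surface at z = 0. Lengths are in m, angles in rad, forces in N, time in s.
With the tool pointing down it reaches from about 0.425 to 0.95 m from the base axis. Payload 14.7 kg.
Tool frame: the origin (TCP) lies midway between the tips of the shut fingers; the grasp point (between the pads) lies 19 mm behind it; z points along the fingers, y is the line along which they close (so a half turn about z gives the same grasp; the last joint's range is limited). The gripper opens to 85 mm and grips with 20 to 120 N. Pads are 22 mm wide; open, the fingers measure 114 mm over their backs; the gripper's body (76 mm by 85 mm) begins 54 mm behind the grasp point. The pads swing forward as they close: fully open they stand 13 mm farther back than shut.
Start: joints at [-1.224, 0.48, 1.596, -0, 1.065, -0.047], TCP at [0.249, -0.6, 0.231] pointing down, gripper open.
Joint ranges: [-2.75, 2.75], [-0.82, 2.05], [0.23, 2.67], [-1.56, 4.7], [0.09, 2.69], [-2.92, 2.92]. Speed limits (rad/s): [1.89, 1.89, 2.39, 3.01, 3.01, 3.01].

### API

Orientations are given as a rotation vector (axis times angle).
In Python, from workcell import ctrl gives the robot as it stands. The module is installed in compiled form; this text tells all that it offers.
- The arm moves only by the tool step_arm, never from a script. Its argument "steps" is a list that holds one entry, the list of rows, each a list of 7 numbers: the shift along the tool's x, y, z in m, then the turn, a rotation vector about the tool's x, y, z in degrees, then the finger opening in m, from 0 to 0.0854. In form: [[[dx, dy, dz, wx, wy, wz, claw], ...]]. A call has 1 to 8 rows; each row shifts and turns the commanded pose from where the row before left it, along the tool's axes as they then stand; what a row does not reach is not made up. A row lasts 1/8 s, in which the tool goes at most 62.5 mm and 10.7 degrees, less where a joint would pass 70% of its speed; a pose out of reach is approached as far as the arm can. A call is refused whole if a number of a shift passes 0.0625 or a number of a turn 10.7, either way. A call with a gripper value outside its range is refused whole. The fingers move at their own pace and stop on an object; the grip force is fixed at half the most. Time passes only in rows, so rows that do not move let the fingers close. It gives the time, the measured TCP pose, the force, the opening and the grip force at its end, in the units of the state.
- ctrl.read_state(): the state, without advancing time (a new reading comes with each control period).
- ctrl.snapshot(name): name is "scene" or "top"; returns the picture (400x640x3 uint8, blue, green, red); there is no depth.
- ctrl.camera_params(name): a dict with "fx", "fy", "cx", "cy" (pixels), "R" (3x3) and "t" (3): a world point X has camera coordinates R X + t. Camera axes: x right, y down, z forward; pixel columns grow to the right and rows downward; lengths in m; the calibration is good to about 2 mm. A picture is of the moment at which its call begins. camera_params takes no time and is no camera call.
- ctrl.sign_off(): hands the job in; it is judged then, once.
The state is a dict: "t": time; "joint_pos": joint angles; "dq": joint speeds; "joint_efforts": joint torques, N m; "position": TCP position; "orientation": TCP orientation; "wrist_force": force on the tool from outside, world axes, zero at the start; "wrist_torque": the same for the moment, N m; "grip_width": finger opening in m; "grip_force": force on a finger pad.
Only numpy, scipy, OpenCV 4.12 (cv2) and the standard library are available. Lean on these libraries where they do the work, as an engineer would, in place of code of your own. Each camera call takes 0.05 s, during which the arm holds its last target. There are 200 camera calls.

## Working session

There is one attempt and no reset: what is moved stays moved. The work goes in short steps, Python scripts to look and compute and a tool call to move; the robot and the scene stay as the last step left them, time stands still between calls to the robot, and variables do not carry over. Pictures are saved under pics/ and viewed, at most 10 in all, crops included, and the job is handed in when it is done.

Besides the shell and the picture viewer there is one more tool, called as name(argument=value, ...) on one line, values as JSON. step_arm: Moves the arm, as the interface text tells. Its arguments: {"type":"object","properties":{"steps":{"type":"array"}},"required":["steps"]}

```bash
mkdir -p pics; python3 - <<'E'
from workcell import ctrl
import cv2,numpy as np
for n in("scene","top"):
    cv2.imwrite(f"pics/{n}0.png",ctrl.snapshot(n)); p=ctrl.camera_params(n); print(n,{k:np.round(v,4).tolist() for k,v in p.items()})
s=ctrl.read_state();print({k:np.round(v,4).tolist() for k,v in s.items()})
E
```

```text
scene {'fx': 440.8762, 'fy': 440.8762, 'cx': 326.6175, 'cy': 197.9236, 'R': [[-0.8649, -0.5015, 0.0209], [-0.3404, 0.5556, -0.7586], [0.3688, -0.6632, -0.6512]], 't': [0.4658, 0.2379, 1.0724]}
top {'fx': 409.0347, 'fy': 409.0347, 'cx': 320.4286, 'cy': 202.8307, 'R': [[0.0056, -1.0, 0.0057], [-0.9909, -0.0064, -0.1341], [0.1342, -0.0049, -0.9909]], 't': [-0.0088, 0.5658, 0.9595]}
{'t': 0.1, 'joint_pos': [-1.2236, 0.4808, 1.5968, -0.0, 1.0651, -0.0466], 'dq': [-0.0003, -0.0012, -0.0016, 0.0012, -0.0017, 0.0011], 'joint_efforts': [0.0023, -95.2257, -43.1041, -0.0005, 0.0053, -0.0], 'position': [0.2493, -0.5999, 0.2307], 'orientation': [-3.0798, -0.6143, 0.0003], 'wrist_force': [0.4504, -0.3786, 0.0071], 'wrist_torque': [-0.0591, -0.0169, -0.0008], 'grip_force': 0.0, 'grip_width': 0.0856}
```

View pics/scene0.png

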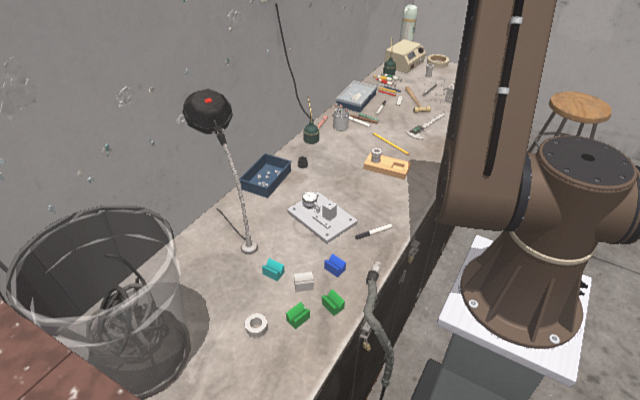

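View pics/top0.png

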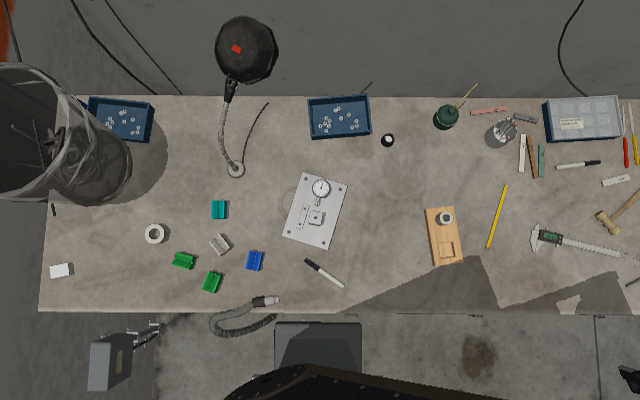

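The top view shows the gauge at about (316,210), the silver V-block at (220,244), and the nest at (444,236) with its square pocket at the lower end. The marker lies at (324,272) and the loupe at (388,140). I'll make enlarged crops with ticks.

```bash
cat > crop.py <<'E'
import cv2,numpy as np
def comp(img,items,out,draw=None,W=800,H=600):
    o=np.zeros((H,W,3),np.uint8)
    for (x0,y0,x1,y1,s,px,py) in items:
        c=cv2.resize(img[y0:y1,x0:x1],None,fx=s,fy=s,interpolation=cv2.INTER_CUBIC)
        for l in(draw or []):
            q=((np.array(l)+0.5-[x0,y0])*s).astype(np.int32); cv2.polylines(c,[q.reshape(-1,1,2)],False,(0,0,255),1,cv2.LINE_AA)
        for x in range(-(-x0//10)*10,x1,10):
            X=int((x-x0+.5)*s); cv2.line(c,(X,0),(X,c.shape[0]),(0,200,255) ,1) if draw is None else None; cv2.putText(c,str(x),(X+1,9),0,.35,(0,0,255),1)
        for y in range(-(-y0//10)*10,y1,10):
            Y=int((y-y0+.5)*s); cv2.line(c,(0,Y),(c.shape[1],Y),(0,200,255),1) if draw is None else None; cv2.putText(c,str(y),(0,Y-1),0,.35,(0,0,255),1)
        o[py:py+c.shape[0],px:px+c.shape[1]]=c[:H-py,:W-px]
    cv2.imwrite(out,o)
TOP=[(278,168,352,252,7,0,0),(420,202,470,270,4,520,0),(205,228,238,261,8,520,280)]
SC=[(285,188,360,242,7,0,0),(288,266,322,296,8,526,0),(358,143,414,181,6,0,380)]
if __name__=="__main__":
    comp(cv2.imread("pics/top0.png"),TOP,"pics/topc.png");comp(cv2.imread("pics/scene0.png"),SC,"pics/scc.png")
E
python3 crop.py
```

```text
(no output)
```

View pics/topc.png

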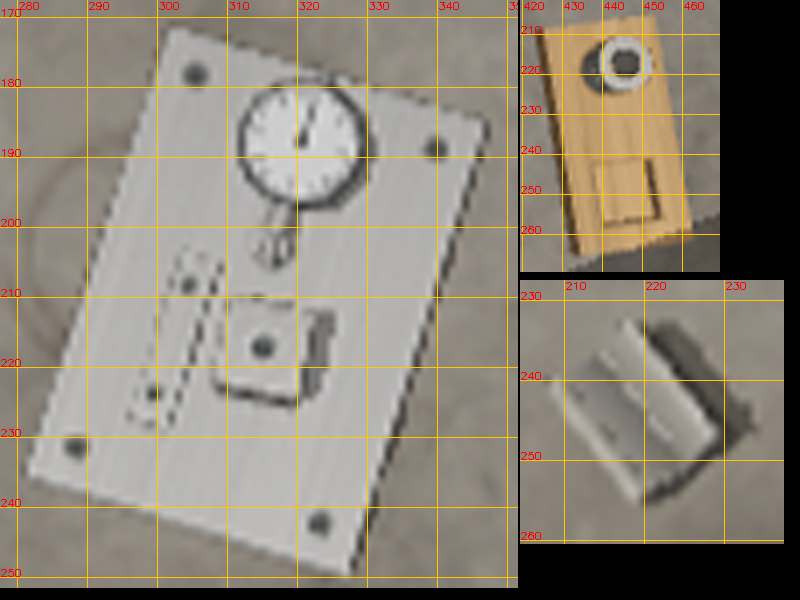

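View pics/scc.png

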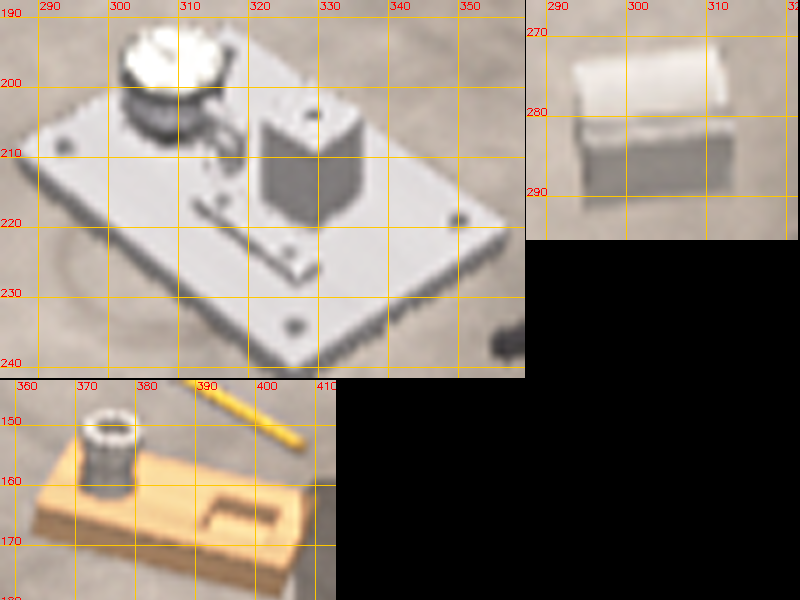

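The crops give these pixel positions:
- **Gauge plate corners:** top view (301,171.5), (346.5,185), (328,249.5), (281.5,236). Scene view (314,191), (287,210), (324.5,240.5), (357,221).
- **Master top mark:** top view (315.2,217.3), scene (328,204.2).
- **V-block top corners:** top view (217.5,232.8), (229.3,246.5), (219,255), (208,240.5).
- **Nest:** pocket in the top view is at about (438.5–454.5, 241–257.5).

Next I fit the poses from both views.

```bash
cat > fit.py <<'E'
import numpy as np,cv2,json
from scipy.optimize import least_squares
from workcell import ctrl
from crop import *
C={n:ctrl.camera_params(n) for n in("scene","top")}
def pr(n,X):
    p=C[n];c=np.atleast_2d(X)@np.array(p["R"]).T+np.array(p["t"]);return c[:,:2]/c[:,2:]*[p["fx"],p["fy"]]+[p["cx"],p["cy"]]
def W(q,L):
    c,s=np.cos(q[3]),np.sin(q[3]);L=np.atleast_2d(L);return np.c_[q[0]+c*L[:,0]-s*L[:,1],q[1]+s*L[:,0]+c*L[:,1],q[2]+L[:,2]]
def fit(obs,q0,fz=None):
    f=lambda q:np.concatenate([(pr(n,W(q if fz is None else [q[0],q[1],fz,q[3]],l))-p).ravel() for n,l,p in obs])
    r=least_squares(f,q0,loss="soft_l1");q=r.x
    if fz is not None:q[2]=fz
    return q,f(q).reshape(-1,2)
def box(hx,hy,z):return np.array([[a*hx,b*hy,z] for a,b in((1,1),(1,-1),(-1,-1),(-1,1),(1,1))])
E
cat > est.py <<'E'
from fit import *
g=[.085,.06]; G={(1,1):((301,171.5),(287,210)),(1,-1):((346.5,185),(314,191)),(-1,-1):((328,249.5),(357,221)),(-1,1):((281.5,236),(324.5,240.5))}
def obs(hx,hy,z,D):
    o=[]
    for (a,b),(t,s) in D.items():
        L=[a*hx,b*hy,z]
        if t:o.append(("top",L,t))
        if s:o.append(("scene",L,s))
    return o
N={(1,1):((426.5,209),(361,163.5)),(1,-1):((453,205.7),None),(-1,-1):((462.5,260),(407.5,160.5)),(-1,1):((435.5,264.5),(403.5,173.5))}
# v-block x axis = u (top image lower right = world -x-y), y axis: u=( -a,-b); +y is 90deg ccw
V={(-1,1):((217.5,232.8),(293.5,274)),(1,1):((229.3,246.5),(311.5,271.5)),(1,-1):((219,255),(313,281.5)),(-1,-1):((208,240.5),(294.2,283))}
R={}
for nm,o,q0,z in(("gauge",obs(.085,.06,.016,G),[.55,0,0,-.2],0),("nest",obs(.07,.035,.022,N),[.5,-.3,0,.1],0),("vb",obs(.0225,.016,.03,V),[.48,.25,0,-2.4],0),
  ("master",[("top",[0,0,0.046],(315.2,217.3)),("scene",[0,0,.046],(328,204.2))],[.52,0,0.016,0],.016),
  ("dial",[("top",[0,0,0],(320.5,188.3)),("scene",[0,0,0],(308,196.5))],[.52,0,0.05,0],.05),
  ("bush",[("top",[0,0,0],(446.3,217.3)),("scene",[0,0,0],(375.5,150.7))],[.52,-.3,0.059,0],.059)):
    for fz in(None,z):
        q,r=fit(o,q0,fz);print(nm,np.round(q,4),"rms",round(float(np.sqrt((r**2).mean())),2))
    print(np.round(r,1).tolist());R[nm]=q
q=R["gauge"];print("master in gauge",np.round(np.linalg.inv(np.array([[np.cos(q[3]),-np.sin(q[3])],[np.sin(q[3]),np.cos(q[3])]]))@(R["master"]-q)[:2],4))
print("dial in gauge",np.round(np.linalg.inv(np.array([[np.cos(q[3]),-np.sin(q[3])],[np.sin(q[3]),np.cos(q[3])]]))@(R["dial"]-q)[:2],4))
json.dump({k:list(v) for k,v in R.items()},open("R.json","w"))
D={n:[] for n in C}
ms=np.array(R["master"]);ms[3]=q[3]
for n in C:
    for qq,bs in((q,[box(.085,.06,.016),box(.031,.007,.024)+[-.024,.023,0]]),(R["nest"],[box(.07,.035,.022),box(.018,.018,.022)+[-.036,0,0]]),(R["vb"],[box(.0225,.016,.03),box(.0225,.016,0)]),(ms,[box(.015,.015,.046),box(.015,.015,0)])):
        for b in bs:D[n].append(pr(n,W(qq,b)))
o=[]
for n,it in(("top",TOP),("scene",SC)):
    comp(cv2.imread(f"pics/{n}0.png"),it,f"pics/{n}_ov.png",D[n])
E
python3 est.py
```

```text
gauge [ 0.5518  0.0098 -0.0071 -0.2809] rms 0.86
gauge [ 0.5505  0.0112  0.     -0.282 ] rms 1.18
[[-0.5, -0.3], [-1.2, -1.7], [-0.2, -0.4], [2.4, -0.6], [-0.8, 0.5], [0.3, -2.1], [-1.0, 0.1], [2.0, -0.8]]
nest [ 0.4935 -0.3113 -0.0041  0.1415] rms 1.03
nest [ 0.4931 -0.3095  0.      0.1402] rms 1.08
[[-1.4, -1.3], [1.5, -1.1], [-0.1, -1.7], [0.6, 0.4], [2.1, 0.6], [-0.7, -0.2], [0.7, -0.6]]
vb [ 4.654e-01  2.414e-01 -1.900e-03 -2.452e+00] rms 0.38
vb [ 0.4651  0.2415  0.     -2.4535] rms 0.45
[[0.4, -0.3], [-0.5, -1.0], [-0.2, 0.4], [-0.1, -0.6], [-0.4, 0.3], [0.2, -0.3], [-0.6, 0.3], [0.2, 0.4]]
master [0.5294 0.0073 0.0121 0.    ] rms 0.38
master [0.5286 0.0083 0.016  0.    ] rms 0.59
[[-0.6, -0.3], [0.7, -0.7]]
dial [ 0.6019 -0.0048  0.0449  0.    ] rms 0.47
dial [ 0.6005 -0.0035  0.05    0.    ] rms 0.73
[[-0.7, -0.3], [0.9, -0.8]]
bush [ 0.5315 -0.3067  0.0532  0.    ] rms 0.3
bush [ 0.5306 -0.3041  0.059   0.    ] rms 0.61
[[-0.4, -0.2], [0.6, -1.0]]
master in gauge [-0.0203 -0.0088]
dial in gauge [ 0.0521 -0.0002]
```

View pics/top_ov.png

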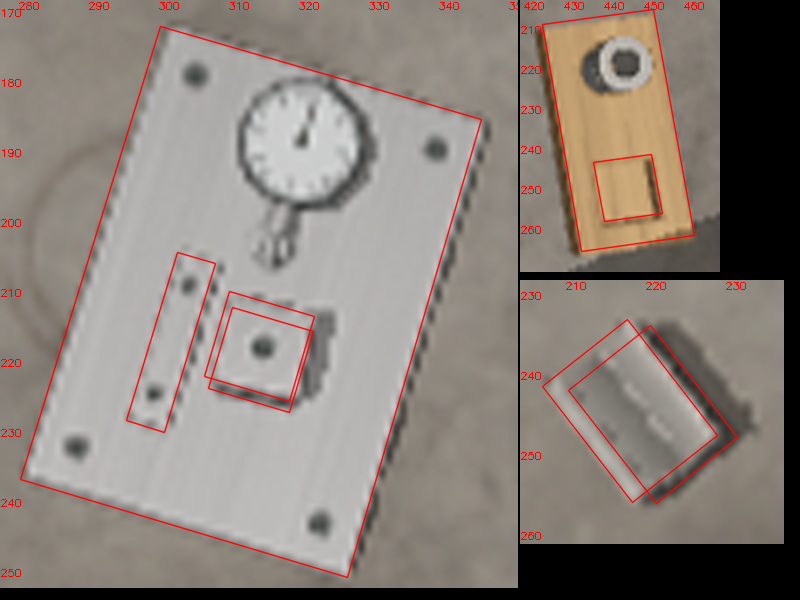

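View pics/scene_ov.png

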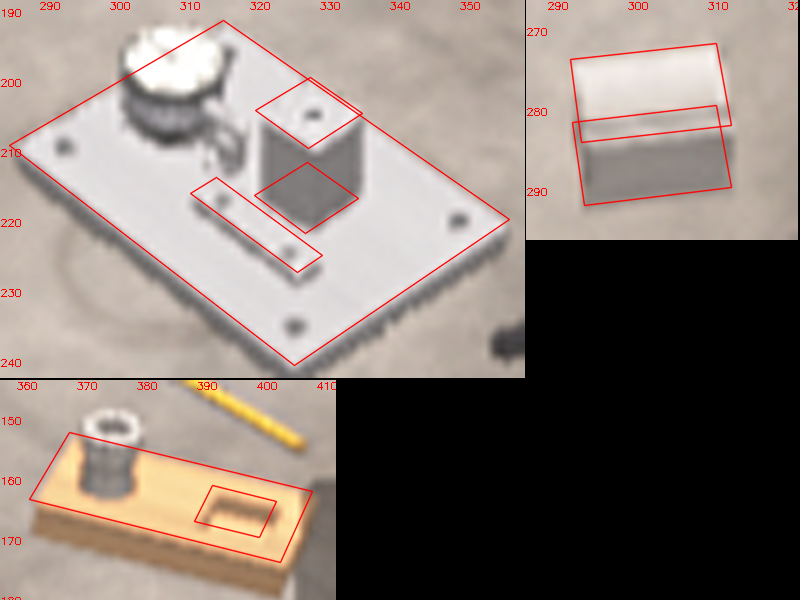

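Both overlays fit to about 1 px, and the two cameras disagree by about 2 mm. I'll refine that once the master is held at a known TCP. First, a small move planner.

```bash
cat > plan.py <<'E'
import sys,numpy as np
from workcell import ctrl
from scipy.spatial.transform import Rotation as Ro
# plan.py x y z yaw nrows : rows (tool axes) to go there from measured pose; corrects tilt too
def cur():
    s=ctrl.read_state();return np.array(s["position"]),Ro.from_rotvec(s["orientation"]),s
def plan(x,y,z,yaw,n):
    p,R,s=cur();T=Ro.from_matrix(np.array([[np.cos(yaw),np.sin(yaw),0],[np.sin(yaw),-np.cos(yaw),0],[0,0,-1.]]))
    w=(R.inv()*T).as_rotvec()/n;d=(np.array([x,y,z])-p)/n
    for i in range(n):
        Ri=R*Ro.from_rotvec(w*i);print(np.round(Ri.inv().apply(d),4).tolist(),np.round(np.degrees(w),2).tolist())
if __name__=="__main__":
    a=list(map(float,sys.argv[1:]));p,R,s=cur();x=R.as_matrix()[:,0]
    print("t",s["t"],"pos",np.round(p,4),"yaw",round(np.arctan2(x[1],x[0]),4),"grip",s["grip_width"],s["grip_force"],"F",np.round(s["wrist_force"],2))
    if a:plan(*a[:4],int(a[4]))
E
python3 plan.py .5286 .0083 .15 -.282 13
```

```text
t 0.1 pos [ 0.2493 -0.5999  0.2307] yaw 0.3938 grip 0.08555339825447682 0.0 F [ 0.45 -0.38  0.01]
[0.0378, -0.035, 0.0063] [-0.0, 0.0, 2.98]
[0.0359, -0.0369, 0.0062] [-0.0, 0.0, 2.98]
[0.034, -0.0387, 0.0062] [-0.0, 0.0, 2.98]
[0.0319, -0.0404, 0.0062] [-0.0, 0.0, 2.98]
[0.0298, -0.042, 0.0062] [-0.0, 0.0, 2.98]
[0.0275, -0.0435, 0.0062] [-0.0, 0.0, 2.98]
[0.0252, -0.0449, 0.0062] [-0.0, 0.0, 2.98]
[0.0229, -0.0461, 0.0062] [-0.0, 0.0, 2.98]
[0.0204, -0.0472, 0.0062] [-0.0, 0.0, 2.98]
[0.018, -0.0482, 0.0062] [-0.0, 0.0, 2.98]
[0.0154, -0.0491, 0.0062] [-0.0, 0.0, 2.98]
[0.0129, -0.0498, 0.0062] [-0.0, 0.0, 2.98]
[0.0103, -0.0504, 0.0062] [-0.0, 0.0, 2.98]
```

step_arm(steps=[[[0.038,-0.035,0.006,0,0,3,0.085],[0.036,-0.037,0.006,0,0,3,0.085],[0.034,-0.039,0.006,0,0,3,0.085],[0.032,-0.04,0.006,0,0,3,0.085],[0.03,-0.042,0.006,0,0,3,0.085],[0.0275,-0.0435,0.006,0,0,3,0.085],[0.025,-0.045,0.006,0,0,3,0.085],[0.023,-0.046,0.006,0,0,3,0.085]]])

```text
t: 1.1
position: [0.4226, -0.2244, 0.183]
orientation: [-3.141, 0.042, 0.0]
wrist_force: [0.4, -0.4, 0.2]
grip_width: 0.0852
grip_force: 0.0
```

step_arm(steps=[[[0.02,-0.047,0.006,0,0,3,0.085],[0.018,-0.048,0.006,0,0,3,0.085],[0.0155,-0.049,0.006,0,0,3,0.085],[0.013,-0.05,0.006,0,0,3,0.085],[0.01,-0.05,0.006,0,0,3,0.085],[0,0,0,0,0,0,0.085]]])

```text
t: 1.85
position: [0.5308, 0.0095, 0.1527]
orientation: [-3.11, 0.445, 0.0]
wrist_force: [0.4, -0.7, 0.1]
grip_width: 0.085
grip_force: 0.0
```

```bash
python3 plan.py .5286 .0083 .033 -.282 4
```

```text
t 1.85 pos [0.5308 0.0095 0.1527] yaw -0.2841 grip 0.08502872199036576 0.0 F [ 0.4  -0.74  0.12]
[-0.0004, 0.0004, 0.0299] [-0.0, 0.0, -0.03]
[-0.0004, 0.0004, 0.0299] [-0.0, 0.0, -0.03]
[-0.0004, 0.0004, 0.0299] [-0.0, 0.0, -0.03]
[-0.0004, 0.0004, 0.0299] [-0.0, 0.0, -0.03]
```

step_arm(steps=[[[-0.0005,0.0005,0.03,0,0,0,0.085],[-0.0005,0.0005,0.03,0,0,0,0.085],[-0.0005,0.0005,0.03,0,0,0,0.085],[-0.0005,0,0.03,0,0,0,0.085],[0,0,0,0,0,0,0.085],[0,0,0,0,0,0,0.04],[0,0,0,0,0,0,0.02],[0,0,0,0,0,0,0.02]]])

```text
t: 2.85
position: [0.5282, 0.0058, 0.0342]
orientation: [-3.109, 0.449, -0.002]
wrist_force: [1.0, 2.3, 1.9]
grip_width: 0.0315
grip_force: 1.4
```

step_arm(steps=[[[0,0,0,0,0,0,0.02],[0,0,0,0,0,0,0.02]]])

```text
t: 3.1
position: [0.5282, 0.0058, 0.0344]
orientation: [-3.109, 0.449, -0.003]
wrist_force: [-2.9, -0.9, 14.4]
grip_width: 0.0292
grip_force: 58.3
```

step_arm(steps=[[[0,0,-0.02,0,0,0,0.02],[0,0,-0.03,0,0,0,0.02],[0,0,-0.03,0,0,0,0.02],[0,0,0,0,0,0,0.02]]])

```text
t: 3.6
position: [0.529, 0.0058, 0.1154]
orientation: [-3.109, 0.449, -0.006]
wrist_force: [0.9, -0.4, -3.8]
grip_width: 0.0292
grip_force: 60.5
```

```bash
python3 plan.py .4575 -.3145 .100 .14 8
```

```text
t 3.6 pos [0.529  0.0058 0.1154] yaw -0.2867 grip 0.02920772599556483 60.49741744995117 F [ 0.89 -0.43 -3.81]
[0.0027, 0.0409, 0.0019] [-0.0, -0.03, -3.06]
[0.0006, 0.041, 0.0019] [-0.0, -0.03, -3.06]
[-0.0016, 0.041, 0.0019] [-0.0, -0.03, -3.06]
[-0.0038, 0.0408, 0.0019] [-0.0, -0.03, -3.06]
[-0.006, 0.0406, 0.0019] [-0.0, -0.03, -3.06]
[-0.0081, 0.0402, 0.0019] [-0.0, -0.03, -3.06]
[-0.0103, 0.0397, 0.0019] [-0.0, -0.03, -3.06]
[-0.0124, 0.0391, 0.0019] [-0.0, -0.03, -3.06]
```

step_arm(steps=[[[0.0025,0.041,0.002,0,0,-3,0.02],[0.0005,0.041,0.002,0,0,-3,0.02],[-0.0015,0.041,0.002,0,0,-3,0.02],[-0.004,0.041,0.002,0,0,-3,0.02],[-0.006,0.0405,0.002,0,0,-3,0.02],[-0.008,0.04,0.002,0,0,-3,0.02],[-0.0105,0.04,0.002,0,-0.1,-3.2,0.02],[-0.0125,0.039,0.002,0,-0.1,-3.2,0.02]]])

```text
t: 4.6
position: [0.4535, -0.3152, 0.0962]
orientation: [-3.133, -0.221, 0.007]
wrist_force: [1.1, -0.8, -3.2]
grip_width: 0.0292
grip_force: 60.3
```

step_arm(steps=[[[0,0,0,0,0,0,0.02],[0,0,0,0,0,0,0.02]]])

```text
t: 4.85
position: [0.4538, -0.3137, 0.0965]
orientation: [-3.133, -0.216, 0.007]
wrist_force: [0.7, 0.7, -2.3]
grip_width: 0.0294
grip_force: 60.5
```

```bash
python3 plan.py; python3 - <<'E'
from workcell import ctrl
import cv2
from crop import comp
t=ctrl.snapshot("top");s=ctrl.snapshot("scene");cv2.imwrite("pics/top1.png",t);cv2.imwrite("pics/scene1.png",s)
comp(t,[(415,195,485,272,7,0,0)],"/tmp/a.png",W=400+90,H=539)
comp(s,[(352,125,418,181,4,0,0)],"/tmp/b.png",W=264,H=539)
import numpy as np
cv2.imwrite("pics/c1.png",np.hstack([cv2.imread("/tmp/a.png"),cv2.imread("/tmp/b.png")]))
E
```

```text
t 4.85 pos [ 0.4538 -0.3137  0.0965] yaw 0.1379 grip 0.029384555678454438 60.512105226516724 F [ 0.7   0.65 -2.25]
```

View pics/c1.png

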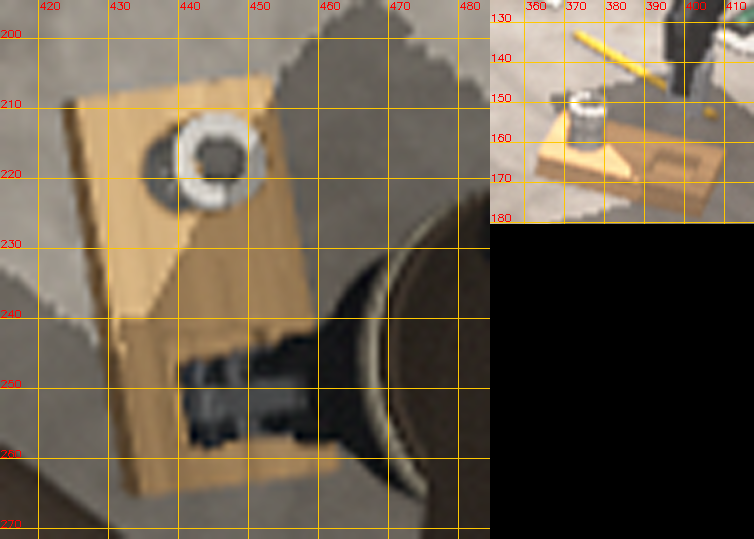

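The top view shows the left finger at about (440–444, 246–258) with the gripper hiding the master. The scene view shows the fingers near (398,148). I'll overlay the predicted master and finger outlines on both.

```bash
cat > ov.py <<'E'
from fit import *
from plan import cur
R=json.load(open("R.json"));p,Rt,s=cur();m=Rt.as_matrix();yaw=np.arctan2(m[1,0],m[0,0])
q=[p[0],p[1],p[2]-.018,yaw]
o=[]
D={n:[pr(n,W(q,box(.015,.015,0))),pr(n,W(q,box(.015,.015,.046))),pr(n,W(R["nest"],box(.07,.035,.022))),pr(n,W(R["nest"],box(.018,.018,.022)+[-.036,0,0])),pr(n,W(R["bush"],np.c_[.016*np.cos(np.arange(0,6.4,.3)),.016*np.sin(np.arange(0,6.4,.3)),0*np.arange(0,6.4,.3)]))]+[pr(n,[p+m@[a*.011,b*.015,-h] for a in(-1,1) for h in(0.004,.05)]) for b in(-1,1)] for n in C}
comp(cv2.imread("pics/scene1.png"),[(355,118,421,181,6,0,0)],"/tmp/a.png",D["scene"],W=396,H=560)
comp(cv2.imread("pics/top1.png"),[(420,200,470,270,8,0,0)],"/tmp/b.png",D["top"],W=400,H=560)
cv2.imwrite("pics/c2.png",np.hstack([cv2.imread("/tmp/a.png"),cv2.imread("/tmp/b.png")]))
E
python3 ov.py
```

```text
(no output)
```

View pics/c2.png

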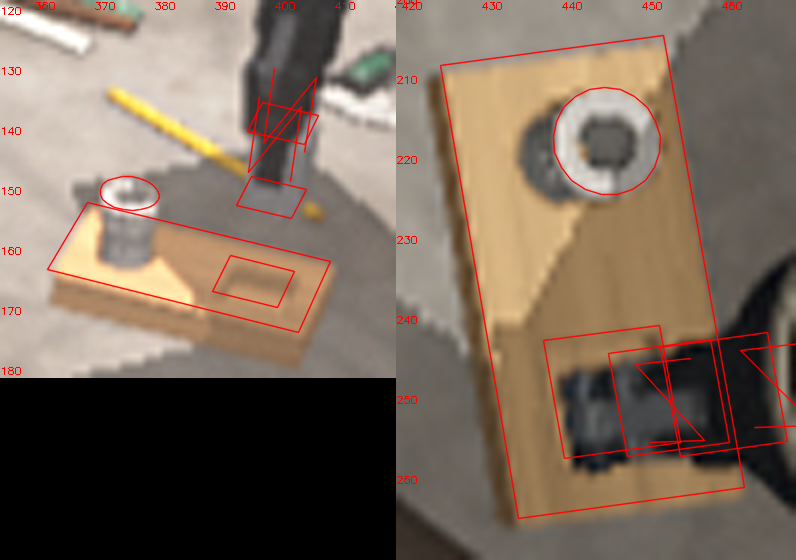

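The fits agree with the finger position to within about a pixel. I'll lower the master and use force to feel for the pocket (nest top at TCP 0.040, floor at TCP 0.025).

```bash
python3 plan.py .4575 -.3145 .046 .140 4
```

```text
t 4.95 pos [ 0.4543 -0.3132  0.0969] yaw 0.1394 grip 0.029267146003442233 60.51002740859985 F [ 0.2   0.86 -2.9 ]
[0.0008, 0.0004, 0.0127] [-0.02, 0.06, -0.01]
[0.0008, 0.0004, 0.0127] [-0.02, 0.06, -0.01]
[0.0008, 0.0004, 0.0127] [-0.02, 0.06, -0.01]
[0.0008, 0.0004, 0.0127] [-0.02, 0.06, -0.01]
```

step_arm(steps=[[[0.001,0,0.013,0,0.1,0,0.02],[0.001,0.0005,0.013,0,0.1,0,0.02],[0.0005,0.0005,0.013,0,0,0,0.02],[0.0005,0,0.012,0,0,0,0.02],[0,0,0,0,0,0,0.02],[0,0,0,0,0,0,0.02],[0,0,0,0,0,0,0.02]]])

```text
t: 5.82
position: [0.4577, -0.3151, 0.0468]
orientation: [3.134, 0.218, 0.001]
wrist_force: [0.3, -0.6, -2.8]
grip_width: 0.0293
grip_force: 60.6
```

```bash
python3 plan.py .4575 -.3145 .036 .140 1
```

```text
t 5.825 pos [ 0.4577 -0.3151  0.0468] yaw 0.1389 grip 0.029284723365441835 60.551759004592896 F [ 0.34 -0.64 -2.79]
[-0.0002, -0.0006, 0.0108] [0.02, -0.03, -0.06]
```

step_arm(steps=[[[0,0,0.002,0,0,0,0.02],[0,0,0.002,0,0,0,0.02],[0,0,0.002,0,0,0,0.02],[0,0,0.0015,0,0,0,0.02],[0,0,0.0015,0,0,0,0.02],[0,0,0,0,0,0,0.02]]])

```text
t: 6.58
position: [0.4574, -0.3148, 0.0372]
orientation: [-3.134, -0.218, 0.0]
wrist_force: [-0.4, -0.1, -2.9]
grip_width: 0.029
grip_force: 60.6
```

Foot is about 3 mm below the rim with no contact, so it is in. Continuing down.

step_arm(steps=[[[0,0,0.002,0,0,0,0.02],[0,0,0.002,0,0,0,0.02],[0,0,0.002,0,0,0,0.02],[0,0,0.002,0,0,0,0.02],[0,0,0.0015,0,0,0,0.02],[0,0,0.001,0,0,0,0.02],[0,0,0,0,0,0,0.02]]])

```text
t: 7.45
position: [0.4574, -0.3148, 0.0267]
orientation: [-3.134, -0.218, 0.0]
wrist_force: [0.1, 0.1, -2.7]
grip_width: 0.0289
grip_force: 60.6
```

step_arm(steps=[[[0,0,0.001,0,0,0,0.02],[0,0,0.0005,0,0,0,0.02],[0,0,0,0,0,0,0.02],[0,0,0,0,0,0,0.04],[0,0,0,0,0,0,0.06],[0,0,0,0,0,0,0.075],[0,0,0,0,0,0,0.075]]])

```text
t: 8.32
position: [0.4575, -0.3149, 0.0253]
orientation: [-3.134, -0.218, -0.0]
wrist_force: [-0.1, -0.5, -0.4]
grip_width: 0.0747
grip_force: 0.0
```

step_arm(steps=[[[0,0,-0.02,0,0,0,0.075],[0,0,-0.04,0,0,0,0.085],[0,0,-0.06,0,0,0,0.085],[0,0,-0.0,0,0,0,0.085]]])

```text
t: 8.82
position: [0.4596, -0.3165, 0.1495]
orientation: [3.129, 0.218, 0.008]
wrist_force: [0.2, 0.3, -0.6]
grip_width: 0.0851
grip_force: 0.0
```

```bash
python3 plan.py .4651 .2415 .145 .688 13
```

```text
t 8.825 pos [ 0.4596 -0.3165  0.1495] yaw 0.1391 grip 0.08507380298225067 0.0 F [ 0.25  0.35 -0.56]
[0.0064, -0.0424, 0.0002] [0.03, -0.02, -2.42]
[0.0082, -0.0421, 0.0002] [0.03, -0.02, -2.42]
[0.0099, -0.0418, 0.0002] [0.03, -0.02, -2.42]
[0.0117, -0.0413, 0.0002] [0.03, -0.02, -2.42]
[0.0134, -0.0408, 0.0002] [0.03, -0.02, -2.42]
[0.0151, -0.0402, 0.0003] [0.03, -0.02, -2.42]
[0.0168, -0.0395, 0.0003] [0.03, -0.02, -2.42]
[0.0185, -0.0388, 0.0003] [0.03, -0.02, -2.42]
[0.0201, -0.0379, 0.0003] [0.03, -0.02, -2.42]
[0.0217, -0.0371, 0.0003] [0.03, -0.02, -2.42]
[0.0232, -0.0361, 0.0003] [0.03, -0.02, -2.42]
[0.0247, -0.0351, 0.0003] [0.03, -0.02, -2.42]
[0.0262, -0.034, 0.0003] [0.03, -0.02, -2.42]
```

step_arm(steps=[[[0.0065,-0.042,0,0,0,-2.4,0.065],[0.008,-0.042,0,0,0,-2.4,0.065],[0.01,-0.042,0,0,0,-2.4,0.065],[0.0115,-0.041,0,0,0,-2.4,0.065],[0.0135,-0.041,0,0,0,-2.4,0.065],[0.015,-0.04,0,0,0,-2.4,0.065],[0.017,-0.0395,0,0,0,-2.4,0.065],[0.0185,-0.039,0,0,0,-2.4,0.065]]])

```text
t: 9.82
position: [0.4609, 0.0295, 0.1449]
orientation: [-3.053, -0.74, 0.001]
wrist_force: [1.0, 1.0, -0.2]
grip_width: 0.0651
grip_force: 0.0
```

step_arm(steps=[[[0.02,-0.038,0,0,0,-2.4,0.065],[0.0215,-0.037,0,0,0,-2.4,0.065],[0.023,-0.036,0,0,0,-2.4,0.065],[0.0245,-0.035,0,0,0,-2.4,0.065],[0.026,-0.034,0,0,0,-2.5,0.065],[0,0,0,0,0,0,0.065],[0,0,0,0,0,0,0.065]]])

```text
t: 10.7
position: [0.463, 0.2418, 0.1448]
orientation: [2.959, 1.056, -0.002]
wrist_force: [0.4, 0.1, 0.0]
grip_width: 0.0652
grip_force: 0.0
```

```bash
python3 plan.py .4651 .2415 .012 .688 4
```

```text
t 10.7 pos [0.463  0.2418 0.1448] yaw 0.6857 grip 0.06523181184471193 0.0 F [0.44 0.13 0.05]
[0.0004, 0.0004, 0.0332] [-0.01, 0.02, -0.03]
[0.0004, 0.0004, 0.0332] [-0.01, 0.02, -0.03]
[0.0004, 0.0004, 0.0332] [-0.01, 0.02, -0.03]
[0.0004, 0.0004, 0.0332] [-0.01, 0.02, -0.03]
```

step_arm(steps=[[[0.0005,0.0005,0.034,0,0,0,0.065],[0.0005,0.0005,0.034,0,0,0,0.065],[0.0005,0.0005,0.034,0,0,0,0.065],[0,0,0.033,0,0,0,0.065],[0,0,0,0,0,0,0.065],[0,0,0,0,0,0,0.045],[0,0,0,0,0,0,0.02],[0,0,0,0,0,0,0.02]]])

```text
t: 11.7
position: [0.4666, 0.2421, 0.012]
orientation: [-2.959, -1.055, -0.003]
wrist_force: [-0.4, -2.9, 9.1]
grip_width: 0.031
grip_force: 59.9
```

step_arm(steps=[[[0,0,0,0,0,0,0.02],[0,0,0,0,0,0,0.02],[0,0,0,0,0,0,0.02]]])

```text
t: 12.08
position: [0.4666, 0.2421, 0.012]
orientation: [-2.959, -1.056, -0.003]
wrist_force: [-0.1, -2.9, 9.3]
grip_width: 0.0309
grip_force: 59.9
```

step_arm(steps=[[[0,0,-0.01,0,0,0,0.02],[0,0,-0.03,0,0,0,0.02],[0,0,-0.04,0,0,0,0.02],[0,0,-0.04,0,0,0,0.02],[0,0,0,0,0,0,0.02]]])

```text
t: 12.7
position: [0.4675, 0.2428, 0.1341]
orientation: [-2.958, -1.055, -0.01]
wrist_force: [0.2, -0.3, -3.6]
grip_width: 0.0305
grip_force: 60.6
```

```bash
python3 plan.py .5248 .0124 .100 -.282 8
```

```text
t 12.7 pos [0.4675 0.2428 0.1341] yaw 0.6853 grip 0.03047292154087409 60.56809902191162 F [ 0.23 -0.3  -3.62]
[-0.0127, 0.0268, 0.0042] [-0.01, -0.04, 6.93]
[-0.0094, 0.0282, 0.0042] [-0.01, -0.04, 6.93]
[-0.0059, 0.0291, 0.0042] [-0.01, -0.04, 6.93]
[-0.0024, 0.0296, 0.0043] [-0.01, -0.04, 6.93]
[0.0012, 0.0296, 0.0043] [-0.01, -0.04, 6.93]
[0.0048, 0.0293, 0.0043] [-0.01, -0.04, 6.93]
[0.0083, 0.0285, 0.0043] [-0.01, -0.04, 6.93]
[0.0117, 0.0273, 0.0043] [-0.01, -0.04, 6.93]
```

step_arm(steps=[[[-0.0125,0.027,0.004,0,0,7,0.02],[-0.0095,0.028,0.004,0,0,7,0.02],[-0.006,0.029,0.004,0,0,7,0.02],[-0.0025,0.0295,0.004,0,0,7,0.02],[0.001,0.0295,0.004,0,0,7,0.02],[0.005,0.0295,0.004,0,0,7,0.02],[0.0085,0.0285,0.004,0,0,7,0.02],[0.0115,0.0275,0.004,0,-0.3,6.5,0.02]]])

```text
t: 13.7
position: [0.5212, 0.0102, 0.0978]
orientation: [-3.109, 0.45, 0.01]
wrist_force: [0.4, -0.5, -2.6]
grip_width: 0.0303
grip_force: 60.6
```

step_arm(steps=[[[0,0,0,0,0,0,0.02],[0,0,0,0,0,0,0.02],[0,0,0,0,0,0,0.02]]])

```text
t: 14.08
position: [0.5213, 0.0118, 0.0983]
orientation: [-3.11, 0.441, 0.009]
wrist_force: [0.2, 0.3, -3.7]
grip_width: 0.0305
grip_force: 60.6
```

```bash
cat > ov2.py <<'E'
from fit import *
from plan import cur
import sys
R=json.load(open("R.json"));p,Rt,s=cur();m=Rt.as_matrix();yaw=np.arctan2(m[1,0],m[0,0]);q=[p[0],p[1],p[2]-.012,yaw];g=R["gauge"]
D={n:[pr(n,W(q,box(.0225,.016,0))),pr(n,W(q,box(.0225,.016,.03))),pr(n,W(g,box(.085,.06,.016))),pr(n,W(g,box(.031,.007,.024)+[-.024,.023,0])),pr(n,W(R["nest"],box(.018,.018,.022)+[-.036,0,0]))] for n in C}
I={}
for n in C:I[n]=ctrl.snapshot(n);cv2.imwrite(f"pics/{n}_{sys.argv[1]}.png",I[n])
comp(I["scene"],[(283,165,363,245,5,0,0),(358,140,414,181,5,0,400)],"/tmp/a.png",D["scene"],W=400,H=600)
comp(I["top"],[(425,225,470,270,5,0,0),(278,170,352,250,5,0,230)],"/tmp/b.png",D["top"],W=400,H=600)
cv2.imwrite(f"pics/v_{sys.argv[1]}.png",np.hstack([cv2.imread("/tmp/a.png"),cv2.imread("/tmp/b.png")]))
E
python3 ov2.py 3; python3 plan.py .5248 .0124 .0285 -.282 4
```

```text
t 14.175 pos [0.5215 0.0117 0.0984] yaw -0.2819 grip 0.03049698881492414 60.62157869338989 F [-0.81 -0.66 -3.56]
[0.0008, -0.0004, 0.0175] [0.0, 0.08, 0.0]
[0.0008, -0.0004, 0.0175] [0.0, 0.08, 0.0]
[0.0008, -0.0004, 0.0175] [0.0, 0.08, 0.0]
[0.0008, -0.0004, 0.0175] [0.0, 0.08, 0.0]
```

View pics/v_3.png

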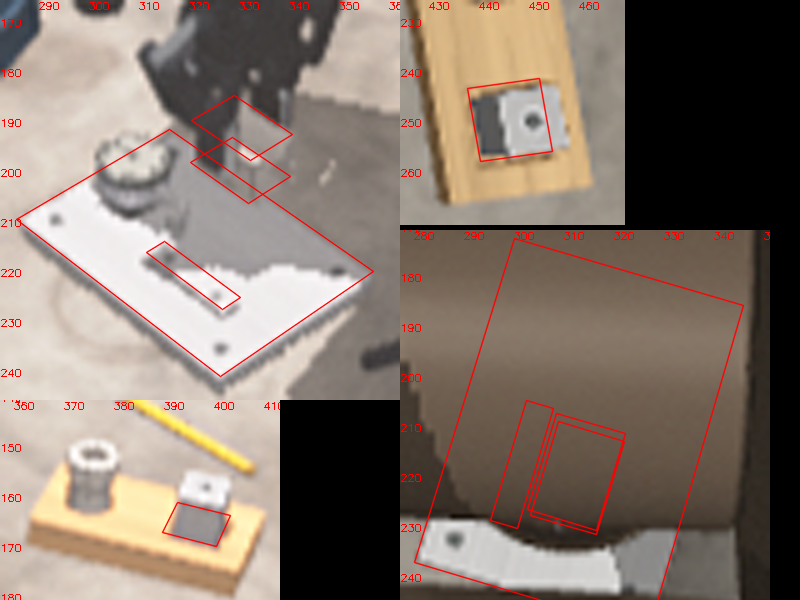

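The master stands upright in the square pocket, with its top mark at about (449,250) in the top view and (396,158) in the scene. The V-block is held over the plate near (330,195) in the scene. Descending.

step_arm(steps=[[[0.001,-0.0005,0.02,0,0.1,0,0.02],[0.001,-0.0005,0.02,0,0.1,0,0.02],[0.001,0,0.016,0,0.1,0,0.02],[0,0,0.01,0,0,0,0.02],[0,0,0,0,0,0,0.02],[0,0,0,0,0,0,0.02]]])

```text
t: 14.92
position: [0.5249, 0.0113, 0.0328]
orientation: [3.11, -0.444, 0.001]
wrist_force: [0.9, 1.0, -3.9]
grip_width: 0.0303
grip_force: 60.5
```

step_arm(steps=[[[0,0,0.001,0,0,0,0.02],[0,0,0.001,0,0,0,0.02],[0,0,0.001,0,0,0,0.02],[0,0,0,0,0,0,0.02]]])

```text
t: 15.42
position: [0.5245, 0.0113, 0.0293]
orientation: [3.11, -0.444, -0.0]
wrist_force: [0.3, 0.4, -3.5]
grip_width: 0.0308
grip_force: 60.5
```

```bash
python3 plan.py .5248 .0124 .0282 -.282 1
```

```text
t 15.425 pos [0.5245 0.0113 0.0293] yaw -0.2834 grip 0.030777958765824103 60.53574085235596 F [ 0.27  0.45 -3.52]
[-0.0001, -0.0012, 0.0011] [0.01, 0.01, -0.08]
```

step_arm(steps=[[[0,0,0.0005,0,0,0,0.02],[0,0,0.0005,0,0,0,0.02],[0,0,0,0,0,0,0.02]]])

```text
t: 15.8
position: [0.5246, 0.0113, 0.0283]
orientation: [3.11, -0.444, -0.0]
wrist_force: [0.4, 0.2, -1.9]
grip_width: 0.0308
grip_force: 60.5
```

step_arm(steps=[[[0,0,0.0005,0,0,0,0.02],[0,0,0,0,0,0,0.02]]])

```text
t: 16.05
position: [0.5246, 0.0113, 0.0281]
orientation: [3.11, -0.444, 0.0]
wrist_force: [-1.6, 0.2, 3.2]
grip_width: 0.0308
grip_force: 61.3
```

step_arm(steps=[[[0,-0.001,0,0,0,0,0.02],[0,-0.001,0,0,0,0,0.02],[0,-0.001,0,0,0,0,0.02],[0,-0.0005,0,0,0,0,0.02],[0,0,0,0,0,0,0.02]]])

```text
t: 16.68
position: [0.5259, 0.0146, 0.028]
orientation: [3.11, -0.444, 0.001]
wrist_force: [-1.2, -1.7, 6.0]
grip_width: 0.0308
grip_force: 61.6
```

step_arm(steps=[[[0,-0.0005,0,0,0,0,0.02],[0,-0.0005,0,0,0,0,0.02],[0,0,0,0,0,0,0.02]]])

```text
t: 17.05
position: [0.5262, 0.0156, 0.028]
orientation: [3.11, -0.443, 0.001]
wrist_force: [-0.0, -3.2, 5.3]
grip_width: 0.0307
grip_force: 61.6
```

step_arm(steps=[[[0,-0.0005,0,0,0,0,0.02],[0,-0.0005,0,0,0,0,0.02],[0,0,0,0,0,0,0.02]]])

```text
t: 17.42
position: [0.5265, 0.0166, 0.028]
orientation: [3.11, -0.444, 0.001]
wrist_force: [-0.3, -1.3, 5.7]
grip_width: 0.0307
grip_force: 61.6
```

step_arm(steps=[[[0,-0.0005,0,0,0,0,0.02],[0,-0.0005,0,0,0,0,0.02],[0,0,0,0,0,0,0.02]]])

```text
t: 17.8
position: [0.5267, 0.0175, 0.028]
orientation: [3.11, -0.443, 0.001]
wrist_force: [-0.6, -2.0, 4.9]
grip_width: 0.0306
grip_force: 61.6
```

step_arm(steps=[[[0,-0.0005,0,0,0,0,0.02],[0,0,0,0,0,0,0.02]]])

```text
t: 18.05
position: [0.5268, 0.0177, 0.028]
orientation: [3.11, -0.444, 0.001]
wrist_force: [-2.0, -5.8, 6.5]
grip_width: 0.0308
grip_force: 61.9
```

step_arm(steps=[[[0,-0.0005,0,0,0,0,0.02],[0,0,0,0,0,0,0.02]]])

```text
t: 18.3
position: [0.5268, 0.0179, 0.028]
orientation: [3.11, -0.444, 0.0]
wrist_force: [-2.0, -11.5, 7.0]
grip_width: 0.0308
grip_force: 62.0
```

step_arm(steps=[[[0.001,0,0,0,0,0,0.02],[0.001,0,0,0,0,0,0.02],[0.001,0,0,0,0,0,0.02],[0.001,0,0,0,0,0,0.02],[0.001,0,0,0,0,0,0.02],[0.001,0,0,0,0,0,0.02],[0,0,0,0,0,0,0.02]]])

```text
t: 19.18
position: [0.5306, 0.0166, 0.028]
orientation: [3.109, -0.443, -0.005]
wrist_force: [-12.4, -5.6, 18.1]
grip_width: 0.0307
grip_force: 63.3
```

step_arm(steps=[[[0.001,0,0,0,0,0,0.02],[0.001,0,0,0,0,0,0.02],[0,0,0,0,0,0,0.02]]])

```text
t: 19.55
position: [0.5325, 0.0161, 0.028]
orientation: [3.109, -0.444, -0.005]
wrist_force: [-11.8, -5.1, 18.2]
grip_width: 0.0304
grip_force: 63.4
```

```bash
cat > gf.py <<'E'
from plan import *
p,R,s=cur();yaw=-.282;x=np.array([np.cos(yaw),np.sin(yaw)]);y=np.array([-x[1],x[0]]);d=p[:2]-[.5505,.0112];F=np.array(s["wrist_force"]);t=R.as_matrix()[:,0]
print("t",s["t"],"gauge xy mm",np.round([d@x*1e3,d@y*1e3],2),"z",round(p[2],4),"F gx,gy,z",np.round([F[:2]@x,F[:2]@y,F[2]],1),"M",np.round(s["wrist_torque"],2),"yaw",round(np.arctan2(t[1],t[0]),4),"tilt",np.round(R.as_matrix()[:2,2],4))
E
python3 gf.py
```

```text
t 19.55 gauge xy mm [-18.68  -0.35] z 0.028 F gx,gy,z [-9.9 -8.2 18.2] M [-0.97  1.85 -0.06] yaw -0.2834 tilt [-0.0034 -0.0002]
```

step_arm(steps=[[[0,0,-0.0005,0,0,0,0.02],[0,0,0,0,0,0,0.02]]])

```text
t: 19.8
position: [0.5327, 0.016, 0.0281]
orientation: [3.109, -0.443, -0.005]
wrist_force: [-7.9, -7.0, 5.0]
grip_width: 0.0313
grip_force: 61.7
```

```bash
python3 gf.py
```

```text
t 19.8 gauge xy mm [-18.42  -0.38] z 0.0281 F gx,gy,z [-5.6 -8.9  5. ] M [-1.28  1.18 -0.11] yaw -0.2833 tilt [-0.0031 -0.0003]
```

step_arm(steps=[[[0.001,0,0,0,0,0,0.02],[0.001,0,0,0,0,0,0.02],[0.0005,0,0,0,0,0,0.02],[0,0,0,0,0,0,0.02]]])

```text
t: 20.3
position: [0.535, 0.0153, 0.0281]
orientation: [3.109, -0.443, -0.005]
wrist_force: [-7.9, -6.1, 7.7]
grip_width: 0.0305
grip_force: 61.8
```

```bash
python3 gf.py
```

```text
t 20.3 gauge xy mm [-15.98  -0.4 ] z 0.0281 F gx,gy,z [-5.9 -8.1  7.7] M [-1.21  1.22 -0.13] yaw -0.2834 tilt [-0.0032 -0.0003]
```

step_arm(steps=[[[0.0005,0,0,0,0,0,0.02],[0.0005,0,0,0,0,0,0.02],[0.0005,0,0,0,0,0,0.02],[0,0,0,0,0,0,0.02]]])

```text
t: 20.8
position: [0.5364, 0.0148, 0.0281]
orientation: [3.109, -0.443, -0.005]
wrist_force: [-8.2, -7.7, 6.2]
grip_width: 0.0305
grip_force: 61.8
```

```bash
python3 gf.py
```

```text
t 20.8 gauge xy mm [-14.51  -0.42] z 0.0281 F gx,gy,z [-5.7 -9.7  6.2] M [-1.24  1.31 -0.08] yaw -0.2833 tilt [-0.0033 -0.0003]
```

step_arm(steps=[[[0.0005,0,0,0,0,0,0.02],[0.0005,0,0,0,0,0,0.02],[0,0,0,0,0,0,0.02]]])

```text
t: 21.18
position: [0.5374, 0.0145, 0.0281]
orientation: [3.109, -0.444, -0.005]
wrist_force: [-9.0, -6.1, 7.2]
grip_width: 0.0309
grip_force: 61.9
```

step_arm(steps=[[[0.0005,0,0,0,0,0,0.02],[0.0005,0,0,0,0,0,0.02],[0,0,0,0,0,0,0.02]]])

```text
t: 21.55
position: [0.5384, 0.0143, 0.0281]
orientation: [3.109, -0.443, -0.005]
wrist_force: [-7.7, -7.4, 7.4]
grip_width: 0.0303
grip_force: 61.9
```

```bash
python3 gf.py
```

```text
t 21.55 gauge xy mm [-12.51  -0.43] z 0.0281 F gx,gy,z [-5.3 -9.3  7.4] M [-1.32  1.37 -0.09] yaw -0.2834 tilt [-0.0033 -0.0003]
```

step_arm(steps=[[[0.0005,0,0,0,0,0,0.02],[0.0005,0,0,0,0,0,0.02],[0,0,0,0,0,0,0.02]]])

```text
t: 21.92
position: [0.5391, 0.014, 0.0281]
orientation: [3.109, -0.444, -0.006]
wrist_force: [-9.6, -5.2, 7.6]
grip_width: 0.0308
grip_force: 62.0
```

step_arm(steps=[[[0.0005,0,0,0,0,0,0.02],[0.0005,0,0,0,0,0,0.02],[0,0,0,0,0,0,0.02]]])

```text
t: 22.3
position: [0.54, 0.0138, 0.0281]
orientation: [3.109, -0.443, -0.006]
wrist_force: [-9.0, -5.2, 9.1]
grip_width: 0.0307
grip_force: 62.0
```

```bash
python3 gf.py
```

```text
t 22.3 gauge xy mm [-10.83  -0.43] z 0.0281 F gx,gy,z [-7.2 -7.5  9.1] M [-1.06  1.51 -0.1 ] yaw -0.2833 tilt [-0.0038 -0.0002]
```

step_arm(steps=[[[0.0005,0,0,0,0,0,0.02],[0.0005,0,0,0,0,0,0.02],[0,0,0,0,0,0,0.02]]])

```text
t: 22.68
position: [0.5409, 0.0135, 0.0281]
orientation: [3.109, -0.443, -0.006]
wrist_force: [-9.8, -5.6, 8.9]
grip_width: 0.0306
grip_force: 62.1
```

```bash
python3 gf.py
```

```text
t 22.675 gauge xy mm [-9.83 -0.44] z 0.0281 F gx,gy,z [-7.8 -8.1  8.9] M [-1.09  1.59 -0.09] yaw -0.2833 tilt [-0.0039 -0.0003]
```

step_arm(steps=[[[0.0005,0,0,0,0,0,0.02],[0,0,0,0,0,0,0.02]]])

```text
t: 22.92
position: [0.5412, 0.0134, 0.0281]
orientation: [3.109, -0.443, -0.007]
wrist_force: [-11.0, -4.8, 9.8]
grip_width: 0.0307
grip_force: 62.4
```

step_arm(steps=[[[0.0005,0,0,0,0,0,0.02],[0,0,0,0,0,0,0.02]]])

```text
t: 23.18
position: [0.5412, 0.0134, 0.0281]
orientation: [3.109, -0.443, -0.008]
wrist_force: [-12.3, -3.4, 12.3]
grip_width: 0.0305
grip_force: 62.6
```

```bash
python3 gf.py
```

```text
t 23.175 gauge xy mm [-9.52 -0.46] z 0.0281 F gx,gy,z [-10.9  -6.7  12.3] M [-0.68  2.09 -0.08] yaw -0.2834 tilt [-0.005  -0.0001]
```

step_arm(steps=[[[0.0005,-0.0002,-0.0003,0,0,0,0.02],[0.0003,0,0,0,0,0,0.02],[0,0,0,0,0,0,0.02]]])

```text
t: 23.55
position: [0.5413, 0.0134, 0.0281]
orientation: [3.109, -0.443, -0.01]
wrist_force: [-14.3, -3.4, 11.2]
grip_width: 0.0306
grip_force: 62.4
```

```bash
python3 gf.py
```

```text
t 23.55 gauge xy mm [-9.47 -0.45] z 0.0281 F gx,gy,z [-12.8  -7.2  11.2] M [-0.7   2.49 -0.02] yaw -0.2833 tilt [-0.0064 -0.    ]
```

step_arm(steps=[[[0.0005,-0.0003,0,0,0,0,0.02],[0.0005,0,0,0,0,0,0.02],[0,0,0,0,0,0,0.02],[0,0,0,0,0,0,0.02]]])

```text
t: 24.05
position: [0.5414, 0.0134, 0.0281]
orientation: [3.109, -0.443, -0.012]
wrist_force: [-19.6, -4.2, 17.1]
grip_width: 0.0306
grip_force: 63.2
```

```bash
python3 gf.py
```

```text
t 24.05 gauge xy mm [-9.38 -0.42] z 0.0281 F gx,gy,z [-17.7  -9.4  17.1] M [-0.8   3.21 -0.07] yaw -0.2833 tilt [-0.008 -0.   ]
```

step_arm(steps=[[[0,0,0,0,0,0,0.02],[0,0,0,0,0,0,0.02],[0,0,0,0,0,0,0.02],[0,0,0,0,0,0,0.02]]])

```text
t: 24.55
position: [0.5414, 0.0134, 0.0281]
orientation: [3.109, -0.443, -0.012]
wrist_force: [-19.3, -3.6, 15.9]
grip_width: 0.0308
grip_force: 63.2
```

```bash
python3 gf.py; python3 ov2.py 4
```

```text
t 24.55 gauge xy mm [-9.38 -0.43] z 0.0281 F gx,gy,z [-17.5  -8.9  15.9] M [-0.79  3.17 -0.04] yaw -0.2833 tilt [-0.008 -0.   ]
```

View pics/v_4.png

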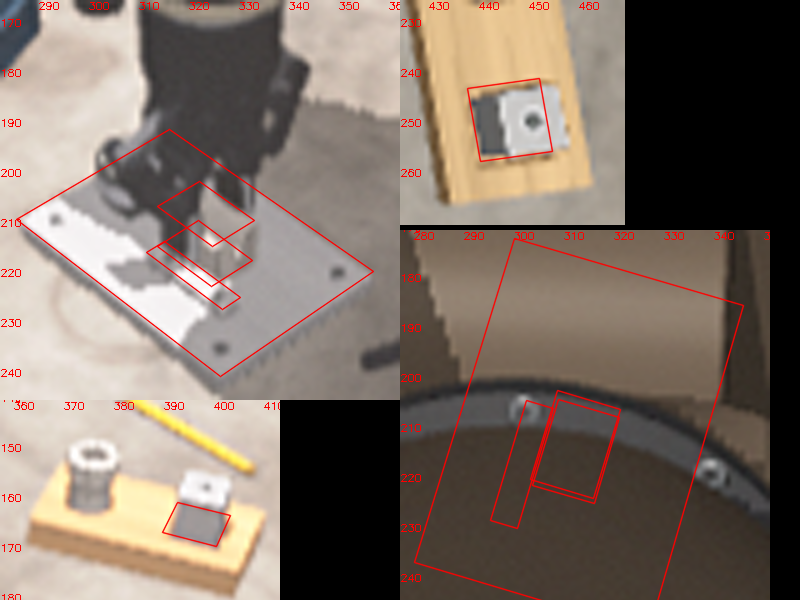

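The picture shows the block standing beside the fence near (325,218) in the scene, and the master still in its pocket at (396,160). Forces are steady at about 17 N toward the nose and 9 N toward the fence, and the block is at rest, so I'm handing in.

```bash
python3 -c "
from workcell import ctrl
print(ctrl.sign_off())"
```

```text
the job is handed in; nothing more can be done
None
```

I handed the job in with the master upright and released in the square pocket, and the V-block still gripped and at rest against the fence (about 9 N) and the nose (17 N total push, friction and plunger included); the plunger travel was inferred from where the block stopped, not read directly.

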